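# Close the reader on its samples

## Task

Get the white benchtop reader ready to measure: pushing gently with the fingertips, first push its blue sample tray fully home while the cover still stands open, then swing the grey cover down and push it fully shut. Nothing is to be grasped: do not touch the two vials on the tray, which must ride in standing upright, and leave the other things on the bench where they are.

Things in the scene. Friction and masses are not known exactly. Their poses are not given: they have to be found in the camera images.
- reader: White benchtop reader, fixed to the worktop, 160 (x) x 112 (y) x 90 mm high, an open-topped bay between two side cheeks with a hump behind the cover hinge, 30 mm deep in x and 90 mm high. Origin: centre of its underside, at worktop height. Its -x axis points out of its front, roughly towards the robot; y to its left as seen from the robot; z up.
- sample_tray (a joint): Blue tray that slides out of the reader's front: 0 = fully home (front panel flush with the reader's front face, 80 mm in front of the reader's origin), positive metres = pulled out along the reader's -x, at most 0.06, starts 0.03 to 0.055. Slides with about 1.5 N of friction, stays where it is left, hard stop at 0; do not press on it with more than 30 N.
- tray_front (a point): Point in the middle of the outer face of the tray's blue front panel, 40 mm above the worktop; moves with the tray; axes parallel to the reader's. The panel is 88 mm wide, 8 mm thick, and spans heights 8 to 64 mm above the worktop. Behind it the tray floor (top at height 20 mm, about 110 mm long) has a 14 mm rim and carries the vials.
- cover (a joint): Flat grey cover hinged along y at the rear of the bay: 0 = shut (level, its outer face uppermost at height 94 mm), positive radians = swung up and back, pi/2 upright, stop at 1.85, starts 1.35 to 1.75. Stiff hinge: it stays where it is left; about 0.05 to 0.15 N m about the hinge closes it, with no spring or snap. When open its outer face looks away from the robot, towards the reader's +x.
- cover_hinge (a point): Middle of the cover's hinge line, 46 mm behind the reader's origin and 94 mm above the worktop; fixed on the reader, axes parallel to the reader's. The hinge line lies in the plane of the cover's outer face.
- cover_edge (a point): Middle of the cover's free edge, in its outer face, 128 mm from the hinge line. The cover is 112 mm wide and 8 mm thick (to the inner side of that face).
- vial_red: Small white plastic vial with a red cap, 27 mm diameter, 51 mm high, standing loose on the tray; origin at the centre of its underside, z up its axis. Not to be touched.
- vial_white: Small white plastic vial with a white cap, 27 mm diameter, 51 mm high, standing loose on the tray; origin at the centre of its underside, z up its axis. Not to be touched.
- beaker_red: Small glass beaker with red pieces in it, 50 x 55 x 62 mm high. Bystander, loose, to be left alone; origin at the centre of its underside.
- beaker_green: Small glass beaker with green leaves in it, 50 x 55 x 62 mm high. Bystander, loose, to be left alone; origin at the centre of its underside.
- tape: Roll of yellow tape lying flat, 72 mm diameter, 18 mm high. Bystander, loose, to be left alone; origin at the centre of its underside.
- bottle: Clear bottle with a blue cap, 86 mm diameter, 176 mm high. Bystander, loose, to be left alone; origin at the centre of its underside.
- tips: Blue tip box with a clear closed lid, 86 x 120 x 79 mm high. Bystander, loose, to be left alone; origin at the centre of its underside.

How it is judged:
By the outcome, as a careful person would: the job done as asked, in the order asked, and still so for the second after the job is handed in, with the robot touching nothing.
It also fails if it takes over 54 s, if anything falls off the work surface, if the arm or the gripper's body presses on something with over 40 N, if the wrist force passes 120 N, or if a joint passes its speed limit or range.

## Robot

A 6-joint arm with a two-finger parallel gripper is mounted at the origin on a cart in front of the work surface, level with it; the furniture and walls round the work are solid. World frame = base frame: x ahead of the robot, y to its left, z up, the work surface at z = 0. Lengths are in mm, angles in degrees, forces in N, time in s.
With the tool pointing down it reaches from about 350 to 850 mm from the base axis. Payload 8.1 kg.
Tool frame: the origin (TCP) lies at the very end of the fingers, on their centre line; the grasp point (between the pads) lies 19 mm behind it; z points along the fingers, y is the line along which they close (so a half turn about z gives the same grasp; the last joint's range is limited). The gripper opens to 85 mm and grips with 20 to 120 N. Pads are 22 mm wide; open, the fingers measure 114 mm over their backs; the gripper's body (76 mm by 85 mm) begins 54 mm behind the grasp point. The pads swing forward as they close: fully open they stand 13 mm farther back than shut.
Start: joints at [70.394, 7.471, 85.268, -0, 87.261, -4.893], TCP at [152.37, 580.335, 231.292] pointing down, gripper open.
Joint ranges: [-169.43, 169.43], [-51.17, 129.36], [1.28, 143.12], [-76.62, 256.62], [0, 156.53], [-152.29, 152.29]. Speed limits (degrees/s): [136.94, 136.94, 159.86, 180, 180, 180].

## Interface

Orientations are given as [roll, pitch, yaw] about the fixed x, y, z axes, in that order (R = Rz(yaw) Ry(pitch) Rx(roll)).
In Python, from bench import sense, eyes, job, models gives the robot as it stands. The module is installed in compiled form; this text tells all that it offers.
- The arm moves only by the tool apply_moves, never from a script. Its argument "rows" is a list of rows, each a list of 6 numbers: the shift along the tool's x, y, z in mm, then the turn, a rotation vector about the tool's x, y, z in rad. In form: [[dx, dy, dz, rx, ry, rz], ...]. A call has exactly 5 rows; each row shifts and turns the commanded pose from where the row before left it, along the tool's axes as they then stand; what a row does not reach is not made up. A row lasts 1/8 s, in which the tool goes at most 62.5 mm and 10.7 degrees, less where a joint would pass 70% of its speed; a pose out of reach is approached as far as the arm can. A call is refused whole if a number of a shift passes 62.5 or a number of a turn 0.188, either way. A call with a gripper value outside its range is refused whole. "fingers" is the finger opening in mm, from 0 to 85.4, set as the call begins (left out, the last holds). The fingers move at their own pace and stop on an object; "grip_force" is the grip in N (left out, the last holds). Time passes only in rows, so rows that do not move let the fingers close, or fill a call up. It gives the time, the measured TCP pose, the force, the opening and the grip force at its end, in the units of the state.
- sense(): the state, without advancing time (a new reading comes with each control period).
- eyes.snapshot(name): name is "scene" or "top"; returns (picture, depth): 384x512x3 uint8, red, green, blue; 384x512 float32, mm along the optical axis (not along the pixel's ray), 0 where there is no reading.
- eyes.get_calibration(name): a dict with "intrinsics" (3x3 intrinsics, pixels), "D" ([k1, k2, p1, p2, k3] as OpenCV has them; the pictures are not rectified), "R" (3x3) and "t" (3): a world point X has camera coordinates R X + t. Camera axes: x right, y down, z forward; pixel columns grow to the right and rows downward; lengths in mm; the calibration is good to about 2 mm. A picture is of the moment at which its call begins. get_calibration takes no time and is no camera call.
- job.hand_in(): hands the job in; it is judged then, once.
Trained networks look in the newest picture that a camera, given by its name, has taken for a name from the list of things; names that differ only in an ending like _2 or _b are one class to them, and where a whole thing is asked for, a point or a joint stands for the part that bears it (a point fixed in the world has none). Each returns a list of dicts, best first, with "confidence" (0 to 1); they miss things now and then, are a little off and sometimes report something else, mostly with a low value. They report only what shows in the picture. A call takes as long as a camera call.
- models.boxes_of(name, camera): "xyz" ([x, y, z] in mm, in world coordinates, good to about 4 mm: the middle of the surface that is visible of it).
- models.cut_out(name, camera): "pixels" (384x512 bool, what is visible of it).
- models.place_of(name, camera): "xyz" ([x, y, z] in mm, in world coordinates, good to about 4 mm: a listed point, or the origin of a listed thing).
The state is a dict: "time": time; "joint_pos": joint angles; "qd": joint speeds; "joint_efforts": joint torques, N m; "tool_pos": TCP position; "tcp_rot": TCP orientation; "ft_force": force on the tool from outside, world axes, zero at the start; "wrist_torque": the same for the moment, N m; "finger_gap": finger opening in mm; "grip_force": force on a finger pad.
Only numpy, scipy, OpenCV 4.12 (cv2) and the standard library are available. Lean on these libraries where they do the work, as an engineer would, in place of code of your own. Each camera call takes 0.05 s, during which the arm holds its last target. There are 200 camera calls.

## Working session

There is one attempt and no reset: what is moved stays moved. The work goes in short steps, Python scripts to look and compute and a tool call to move; the robot and the scene stay as the last step left them, time stands still between calls to the robot, and variables do not carry over. Pictures are saved under pics/ and viewed, at most 10 in all, crops included, and the job is handed in when it is done.

Besides the shell and the picture viewer there is one more tool, called after "Emit:" in YAML: its name, and indented under it one key for each argument. apply_moves: Moves the arm, as the interface text tells. Its arguments: {"type":"object","properties":{"rows":{"type":"array"},"fingers":{"type":"number"},"grip_force":{"type":"number"}},"required":["rows"]}

```bash
mkdir -p pics; cat > h.py <<'E'
import numpy as np, cv2
from bench import sense, eyes, job, models
E
python3 - <<'E'
from h import *
ims=[]
for c in ("scene","top"):
    p,d=eyes.snapshot(c); cv2.imwrite(f"pics/{c}0.png",p[:,:,::-1])
    k=eyes.get_calibration(c); print(c,np.round(-k["R"].T@k["t"]),np.round(k["R"],2).tolist())
    for n in ["reader","tray_front","cover_hinge","cover_edge","vial_red","vial_white","beaker_red","beaker_green","tape","bottle","tips"]:
        r=models.place_of(n,c)[:2]
        print(n,[(np.round(q["xyz"]).tolist(),round(q["confidence"],2)) for q in r])
s=sense();print(s)
E
```

```text
scene [ 149.  729. 1120.] [[-0.87, -0.49, 0.02], [-0.39, 0.68, -0.62], [0.29, -0.54, -0.79]]
reader [([572.0, 22.0, 1.0], 0.93)]
tray_front [([458.0, 41.0, 45.0], 0.96)]
cover_hinge [([616.0, 24.0, 94.0], 0.68)]
cover_edge [([613.0, 24.0, 219.0], 0.86)]
vial_red [([507.0, 17.0, 19.0], 0.39)]
vial_white [([500.0, 52.0, 22.0], 0.44), ([610.0, 27.0, 216.0], 0.29)]
beaker_red [([417.0, 438.0, 3.0], 0.57)]
beaker_green [([560.0, 325.0, -1.0], 0.57)]
tape [([402.0, -251.0, -6.0], 0.71)]
bottle [([636.0, -392.0, 1.0], 0.92)]
tips [([501.0, -365.0, -3.0], 0.64)]
top [ 306.   35. 1193.] [[-0.07, -1.0, 0.0], [-0.98, 0.07, -0.2], [0.2, -0.02, -0.98]]
reader [([566.0, 23.0, 2.0], 0.77)]
tray_front [([459.0, 37.0, 35.0], 0.87)]
cover_hinge [([613.0, 23.0, 93.0], 0.62)]
cover_edge [([604.0, 20.0, 215.0], 0.67), ([413.0, 440.0, 2.0], 0.2)]
vial_red [([507.0, 19.0, 21.0], 0.46)]
vial_white [([500.0, 54.0, 22.0], 0.41)]
beaker_red [([411.0, 441.0, 2.0], 0.57)]
beaker_green [([563.0, 321.0, -1.0], 0.46)]
tape [([405.0, -250.0, -5.0], 0.5)]
bottle [([632.0, -399.0, -7.0], 0.67)]
tips [([496.0, -361.0, -2.0], 0.79)]
{'time': 1.2, 'joint_pos': array([ 7.03948320e+01,  7.47028804e+00,  8.52655782e+01, -5.99213364e-05,
        8.72610889e+01, -4.89276992e+00]), 'qd': array([-0.01373863,  0.09625905, -0.02126495, -0.00910446, -0.05106125,
        0.00025744]), 'joint_efforts': array([ 2.24080823e-04, -5.69309056e+01, -5.00886548e+01,  1.94595759e-04,
        3.13171149e-04,  9.76902271e-06]), 'tool_pos': array([152.3643183 , 580.35690887, 231.32270545]), 'tcp_rot': array([1.79996971e+02, 3.19330074e-04, 1.65287605e+02]), 'ft_force': array([ 0.90962424,  0.65339303, -0.3181171 ]), 'wrist_torque': array([-0.01750928,  0.02749653, -0.0385434 ]), 'grip_force': 0.0, 'finger_gap': 85.68854340470372}
```

View pictures.

View pics/scene0.png

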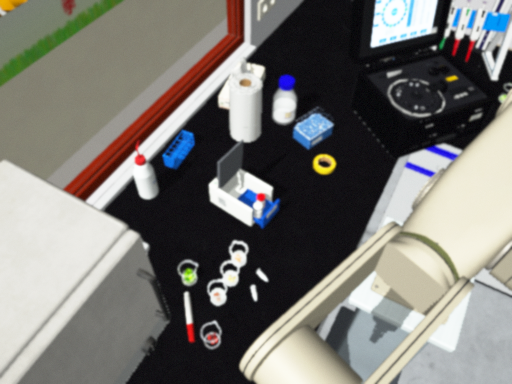

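View pics/top0.png

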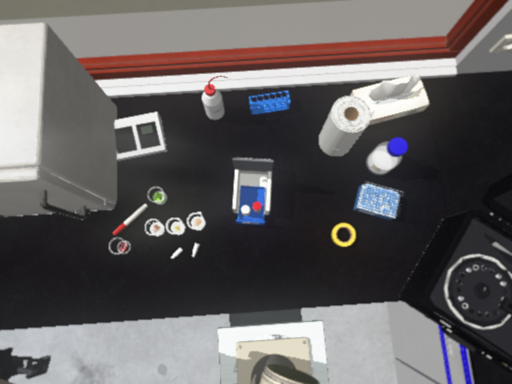

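```bash
cat >> h.py <<'E'
def cloud(cam,name=None):
    p,d=eyes.snapshot(cam); k=eyes.get_calibration(cam)
    m=d>0
    if name:
        r=models.cut_out(name,cam); m&=cv2.erode(r[0]["pixels"].astype(np.uint8),np.ones((3,3)))>0
    v,u=np.nonzero(m); z=d[v,u]
    n=cv2.undistortPoints(np.stack([u,v],1).astype(float)[:,None],k["intrinsics"],np.array(k["D"]))[:,0]
    C=np.c_[n*z[:,None],z]
    return (C-k["t"])@k["R"],np.stack([u,v],1),p[v,u]
E
python3 - <<'E'
from h import *
for cam in ("scene","top"):
    for n in ("sample_tray","cover","reader"):
        X,uv,c=cloud(cam,n)
        print(cam,n,len(X),np.round(np.percentile(X,[1,50,99],axis=0)).tolist())
        if n=="sample_tray":
            P=X[(X[:,2]>58)&(X[:,2]<70)]
            print(" paneltop",len(P),np.round(np.percentile(P,[3,50,97],axis=0)).tolist())
            (cx,cy),wh,a=cv2.minAreaRect(P[:,:2].astype(np.float32)); print(cx,cy,wh,a)
        if n=="cover":
            q=np.polyfit(X[:,2],X[:,0],1); print(" cover x(z)",q, "angle",np.degrees(np.arctan2(1,-q[0])))
            A=np.c_[X[:,1],X[:,2],np.ones(len(X))]; s=np.linalg.lstsq(A,X[:,0],rcond=None)[0]; print(s, np.std(A@s-X[:,0]), "yaw",np.degrees(np.arctan(-s[0])))
        if n=="reader":
            P=X[(X[:,2]>84)&(X[:,2]<97)]; 
            b=cv2.minAreaRect(P[:,:2].astype(np.float32)); print(" top",len(P),b)
E
```

```text
scene sample_tray 369 [[455.0, -12.0, 15.0], [484.0, 23.0, 24.0], [573.0, 83.0, 66.0]]
 paneltop 67 [[456.0, 16.0, 58.0], [462.0, 49.0, 62.0], [468.0, 83.0, 67.0]]
462.3240051269531 47.372806549072266 (73.40754699707031, 9.22655963897705) 83.26276397705078
scene cover 569 [[598.0, -25.0, 103.0], [607.0, 28.0, 166.0], [616.0, 77.0, 220.0]]
 cover x(z) [-6.32595352e-02  6.17041372e+02] angle 86.38031885357564
[ 1.24683335e-01 -6.31188935e-02  6.13625963e+02] 0.9854522229780556 yaw -7.107151205640971
scene reader 2387 [[457.0, -26.0, 11.0], [591.0, 25.0, 61.0], [644.0, 90.0, 215.0]]
 top 175 ((569.051025390625, 30.599571228027344), (107.14078521728516, 149.4801483154297), 82.32984924316406)
top sample_tray 716 [[453.0, -6.0, 14.0], [529.0, 35.0, 21.0], [577.0, 74.0, 66.0]]
 paneltop 73 [[454.0, 4.0, 59.0], [459.0, 38.0, 63.0], [467.0, 76.0, 68.0]]
459.61871337890625 38.87073516845703 (76.26582336425781, 8.83329963684082) 82.89578247070312
top cover 405 [[595.0, -28.0, 96.0], [604.0, 26.0, 180.0], [612.0, 74.0, 224.0]]
 cover x(z) [-4.31226557e-02  6.11248523e+02] angle 87.53078362599314
[ 1.30843680e-01 -4.70604987e-02  6.08771080e+02] 1.2657470504855666 yaw -7.454442953549348
top reader 1888 [[455.0, -28.0, 10.0], [575.0, 28.0, 23.0], [623.0, 81.0, 222.0]]
 top 126 ((553.168212890625, 27.770206451416016), (105.93773651123047, 117.9434585571289), 82.42202758789062)
```

The reader is at about (569, 25) with a yaw near -7.2°. The tray front is at about (459, 39), so the tray is out about 31 mm. The cover stands at about 87°. In the scene view the tray shows at px (265, 208), the cover at (230, 165) and the vials at (260, 200). All of this fits the given sizes.

Next I close the fingers and move to a point in front of the tray.

Emit:
apply_moves:
  rows:
    - [0, 0, 0, 0, 0, -0.131]
    - [-23, -35, 0, 0, 0, 0]
    - [-23, -35, 0, 0, 0, 0]
    - [-23, -35, 0, 0, 0, 0]
    - [-23, -35, 0, 0, 0, 0]
  fingers: 0

```text
time: 2.42
tool_pos: [226.5, 428.8, 231.4]
tcp_rot: [180.0, 0.0, 172.8]
ft_force: [0.2, 1.3, 1.2]
finger_gap: -0.3
grip_force: 0.0
```

Emit:
apply_moves:
  rows:
    - [-23, -36, 0, 0, 0, 0]
    - [-23, -36, 0, 0, 0, 0]
    - [-23, -36, 0, 0, 0, 0]
    - [-23, -36, 0, 0, 0, 0]
    - [-23, -36, 0, 0, 0, 0]

```text
time: 3.05
tool_pos: [318.1, 235.7, 231.6]
tcp_rot: [180.0, 0.0, 172.8]
ft_force: [0.5, 0.5, 0.1]
finger_gap: 0.3
grip_force: 0.0
```

Emit:
apply_moves:
  rows:
    - [-23, -36, 10, 0, 0, 0]
    - [-23, -36, 20, 0, 0, 0]
    - [-23, -36, 20, 0, 0, 0]
    - [-23, -36, 20, 0, 0, 0]
    - [-23, -36, 20, 0, 0, 0]

```text
time: 3.68
tool_pos: [409.7, 42.5, 141.0]
tcp_rot: [180.0, 0.1, 172.8]
ft_force: [1.6, 0.2, -0.4]
finger_gap: -0.0
grip_force: 0.0
```

Emit:
apply_moves:
  rows:
    - [0, 2, 20, 0, 0, 0]
    - [0, 0, 25, 0, 0, 0]
    - [0, 0, 25, 0, 0, 0]
    - [0, 0, 20, 0, 0, 0]
    - [0, 0, 10, 0, 0, 0]

```text
time: 4.3
tool_pos: [408.7, 45.9, 40.3]
tcp_rot: [-180.0, -0.1, 172.8]
ft_force: [-0.5, 1.0, -0.0]
finger_gap: -0.3
grip_force: 0.0
```

Emit:
apply_moves:
  rows:
    - [-8, 0, 0, 0, 0, 0]
    - [-6, 0, 0, 0, 0, 0]
    - [-5, 0, 0, 0, 0, 0]
    - [-4, 0, 0, 0, 0, 0]
    - [-4, 0, 0, 0, 0, 0]

```text
time: 4.92
tool_pos: [436.5, 42.4, 41.5]
tcp_rot: [180.0, 0.0, 172.8]
ft_force: [-0.2, 0.7, -0.3]
finger_gap: -0.0
grip_force: 0.0
```

Emit:
apply_moves:
  rows:
    - [-4, 0, 0, 0, 0, 0]
    - [-4, 0, 0, 0, 0, 0]
    - [-4, 0, 0, 0, 0, 0]
    - [-4, 0, 0, 0, 0, 0]
    - [-4, 0, 0, 0, 0, 0]

```text
time: 5.55
tool_pos: [456.0, 40.0, 41.2]
tcp_rot: [-180.0, -0.0, 172.8]
ft_force: [-1.5, 0.1, 1.9]
finger_gap: -0.2
grip_force: 0.8
```

Emit:
apply_moves:
  rows:
    - [-4, 0, 0, 0, 0, 0]
    - [-4, 0, 0, 0, 0, 0]
    - [-3, 0, 0, 0, 0, 0]
    - [-3, 0, 0, 0, 0, 0]
    - [-2, 0, 0, 0, 0, 0]

```text
time: 6.18
tool_pos: [471.9, 38.0, 41.2]
tcp_rot: [180.0, -0.0, 172.8]
ft_force: [-1.6, 1.1, 0.4]
finger_gap: 0.1
grip_force: 0.8
```

Emit:
apply_moves:
  rows:
    - [-2, 0, 0, 0, 0, 0]
    - [-2, 0, 0, 0, 0, 0]
    - [-2, 0, 0, 0, 0, 0]
    - [-1, 0, 0, 0, 0, 0]
    - [0, 0, 0, 0, 0, 0]

```text
time: 6.8
tool_pos: [478.9, 37.0, 41.3]
tcp_rot: [-180.0, 0.0, 172.8]
ft_force: [-0.1, 1.0, -0.9]
finger_gap: 0.2
grip_force: 0.4
```

Contact friction reads about 1.5 N, and the stop has not been reached yet. I creep on 1 mm at a time.

Emit:
apply_moves:
  rows:
    - [-1, 0, 0, 0, 0, 0]
    - [-1, 0, 0, 0, 0, 0]
    - [-1, 0, 0, 0, 0, 0]
    - [-1, 0, 0, 0, 0, 0]
    - [0, 0, 0, 0, 0, 0]

```text
time: 7.42
tool_pos: [480.9, 36.8, 41.2]
tcp_rot: [-180.0, -0.2, 172.8]
ft_force: [-12.3, 0.6, 10.4]
finger_gap: -0.1
grip_force: 6.5
```

Emit:
apply_moves:
  rows:
    - [3, 0, 0, 0, 0, 0]
    - [10, 0, 0, 0, 0, 0]
    - [20, 0, 0, 0, 0, 0]
    - [10, 0, -20, 0, 0, 0]
    - [0, 0, -40, 0, 0, 0]

```text
time: 8.05
tool_pos: [437.3, 42.1, 99.9]
tcp_rot: [-180.0, -0.2, 172.8]
ft_force: [0.7, 0.1, 1.0]
finger_gap: 0.2
grip_force: 0.0
```

Emit:
apply_moves:
  rows:
    - [0, 0, -40, 0, 0, 0]
    - [0, 0, -40, 0, 0, 0]
    - [0, 0, -40, 0, 0, 0]
    - [0, 0, -40, 0, 0, 0]
    - [0, 0, -15, 0, 0, 0]

```text
time: 8.68
tool_pos: [441.0, 42.0, 279.1]
tcp_rot: [180.0, 0.3, 172.8]
ft_force: [-0.4, -0.6, 0.8]
finger_gap: -0.2
grip_force: 0.0
```

```bash
python3 - <<'E'
from h import *
for cam in ("scene","top"):
    p,d=eyes.snapshot(cam)
    cv2.imwrite(f"pics/{cam}1.png",cv2.resize(p[120:260,160:340,::-1],None,fx=4,fy=4,interpolation=3))
    for n in ["tray_front","cover_hinge","cover_edge"]:
        print(cam,n,[(np.round(q["xyz"]).tolist(),round(q["confidence"],2)) for q in models.place_of(n,cam)[:1]])
print(sense()["tool_pos"],sense()["time"])
E
```

```text
scene tray_front [([495.0, 37.0, 43.0], 0.69)]
scene cover_hinge [([614.0, 26.0, 94.0], 0.55)]
scene cover_edge [([610.0, 23.0, 218.0], 0.59)]
top tray_front []
top cover_hinge []
top cover_edge []
[439.35775744  41.9796199  274.58415746] 9.075
```

View pics/scene1.png

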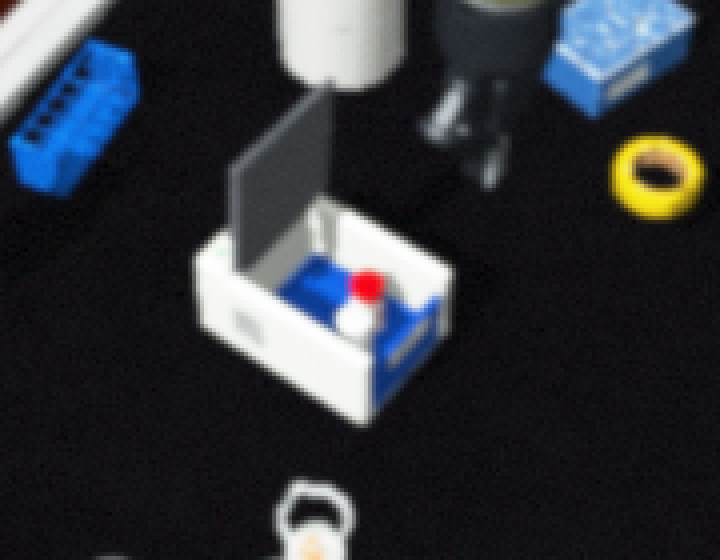

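The tray is flush: its front shows at crop px (400, 360), level with the cheeks. The vials stand upright, with the red cap at (368, 287). Now I go over the cover and down behind it.

Emit:
apply_moves:
  rows:
    - [-25, 0, 0, 0, 0, 0]
    - [-40, 0, 0, 0, 0, 0]
    - [-40, 0, 0, 0, 0, 0]
    - [-40, 0, 0, 0, 0, 0]
    - [-40, 0, 0, 0, 0, 0]

```text
time: 9.7
tool_pos: [624.5, 18.6, 274.9]
tcp_rot: [-180.0, -0.1, 172.8]
ft_force: [-0.3, 0.6, 1.6]
finger_gap: -0.0
grip_force: 0.0
```

Emit:
apply_moves:
  rows:
    - [-30, 0, 0, 0, 0, 0]
    - [-9, 0, 0, 0, 0, 0]
    - [0, 0, 20, 0, 0, 0]
    - [0, 0, 35, 0, 0, 0]
    - [0, 0, 30, 0, 0, 0]

```text
time: 10.32
tool_pos: [660.4, 14.2, 188.6]
tcp_rot: [-180.0, -0.1, 172.8]
ft_force: [0.9, -0.4, -0.5]
finger_gap: -0.0
grip_force: 0.0
```

Emit:
apply_moves:
  rows:
    - [10, 0, 0, 0, 0, 0]
    - [10, 0, 0, 0, 0, 0]
    - [8, 0, 0, 0, 0, 0]
    - [6, 0, 0, 0, 0, 0]
    - [5, 0, 0, 0, 0, 0]

```text
time: 10.95
tool_pos: [623.6, 18.8, 192.2]
tcp_rot: [180.0, 0.1, 172.8]
ft_force: [-0.0, 0.0, 0.4]
finger_gap: -0.2
grip_force: 0.0
```

Emit:
apply_moves:
  rows:
    - [6, 0, 0, 0, 0, 0]
    - [6, 0, 1, 0, 0, 0]
    - [6, 0, 1, 0, 0, 0]
    - [5, 0, 2, 0, 0, 0]
    - [5, 0, 2, 0, 0, 0]

```text
time: 11.58
tool_pos: [595.5, 22.3, 185.1]
tcp_rot: [180.0, -0.0, 172.8]
ft_force: [0.2, -0.7, 0.7]
finger_gap: -0.1
grip_force: 0.5
```

Emit:
apply_moves:
  rows:
    - [8, 0, 4, 0, 0, 0]
    - [10, 0, 5, 0, 0, 0]
    - [10, 0, 6.5, 0, 0, 0]
    - [9, 0, 7.5, 0, 0, 0]
    - [8, 0, 8.5, 0, 0, 0]

```text
time: 12.2
tool_pos: [550.5, 28.0, 153.2]
tcp_rot: [-180.0, -0.0, 172.8]
ft_force: [1.6, -0.3, 0.4]
finger_gap: -0.1
grip_force: 0.4
```

Emit:
apply_moves:
  rows:
    - [7, 0, 9, 0, 0, 0]
    - [6, 0, 9, 0, 0, 0]
    - [5, 0, 9, 0, 0, 0]
    - [3, 0, 8, 0, 0, 0]
    - [1, 0, 5, 0, 0, 0]

```text
time: 12.82
tool_pos: [528.9, 30.7, 113.1]
tcp_rot: [-180.0, -0.0, 172.8]
ft_force: [-0.4, 0.9, 1.0]
finger_gap: 0.1
grip_force: 0.3
```

Emit:
apply_moves:
  rows:
    - [0, 0, 4, 0, 0, 0]
    - [0, 0, 4, 0, 0, 0]
    - [0, 0, 3, 0, 0, 0]
    - [0, 0, 3, 0, 0, 0]
    - [0, 0, 1, 0, 0, 0]

```text
time: 13.45
tool_pos: [529.4, 30.7, 98.6]
tcp_rot: [-180.0, -0.0, 172.8]
ft_force: [-0.6, -0.2, 0.0]
finger_gap: 0.4
grip_force: 0.3
```

Emit:
apply_moves:
  rows:
    - [0, 0, 1, 0, 0, 0]
    - [0, 0, 1, 0, 0, 0]
    - [0, 0, 1, 0, 0, 0]
    - [0, 0, 0.5, 0, 0, 0]
    - [0, 0, 0, 0, 0, 0]

```text
time: 14.08
tool_pos: [529.4, 30.7, 95.2]
tcp_rot: [-180.0, 0.0, 172.8]
ft_force: [-1.0, -0.4, 0.6]
finger_gap: -0.3
grip_force: 0.0
```

Emit:
apply_moves:
  rows:
    - [0, 0, 1, 0, 0, 0]
    - [0, 0, 1, 0, 0, 0]
    - [0, 0, 1, 0, 0, 0]
    - [0, 0, 0, 0, 0, 0]
    - [0, 0, 0, 0, 0, 0]

```text
time: 14.7
tool_pos: [529.6, 30.7, 93.9]
tcp_rot: [-180.0, 0.0, 172.8]
ft_force: [-7.7, -0.6, 13.9]
finger_gap: 0.3
grip_force: 6.9
```

The cover is at its stop: TCP height 93.9 mm with 14 N up. I retreat straight up and check.

Emit:
apply_moves:
  rows:
    - [0, 0, -3, 0, 0, 0]
    - [0, 0, -10, 0, 0, 0]
    - [0, 0, -30, 0, 0, 0]
    - [0, 0, -40, 0, 0, 0]
    - [0, 0, -40, 0, 0, 0]

```text
time: 15.32
tool_pos: [529.2, 30.7, 216.7]
tcp_rot: [180.0, -0.0, 172.8]
ft_force: [0.4, -0.6, 0.3]
finger_gap: -0.1
grip_force: 0.0
```

Emit:
apply_moves:
  rows:
    - [40, 40, -10, 0, 0, 0]
    - [30, 50, 0, 0, 0, 0]
    - [20, 50, 0, 0, 0, 0]
    - [0, 50, 0, 0, 0, 0]
    - [0, 30, 0, 0, 0, 0]

```text
time: 15.95
tool_pos: [467.4, 262.6, 225.9]
tcp_rot: [180.0, 0.0, 172.9]
ft_force: [-0.0, -0.1, 1.0]
finger_gap: -0.2
grip_force: 0.0
```

```bash
python3 - <<'E'
from h import *
p,d=eyes.snapshot("top")
cv2.imwrite("pics/top2.png",cv2.resize(p[130:250,160:340,::-1],None,fx=4,fy=4,interpolation=3))
for cam in ("scene","top"):
    X,uv,c=cloud(cam,"cover"); A=np.c_[X[:,:2],np.ones(len(X))]; s=np.linalg.lstsq(A,X[:,2],rcond=None)[0]
    print(cam,len(X),np.round(np.percentile(X,[2,50,98],axis=0)).tolist(),"slope",s[:2])
    for n in ["tray_front","beaker_green","vial_red","vial_white"]:
        print(n,[(np.round(q["xyz"]).tolist(),round(q["confidence"],2)) for q in models.place_of(n,cam)[:1]])
p,d=eyes.snapshot("scene")
cv2.imwrite("pics/scene2.png",cv2.resize(p[120:260,160:340,::-1],None,fx=4,fy=4,interpolation=3))
s=sense();print(s["tool_pos"],s["time"],s["ft_force"])
E
```

```text
scene 560 [[491.0, -20.0, 89.0], [522.0, 19.0, 94.0], [573.0, 82.0, 98.0]] slope [0.01603669 0.00843569]
tray_front [([492.0, 40.0, 43.0], 0.8)]
beaker_green [([558.0, 327.0, -1.0], 0.58)]
vial_red []
vial_white []
top 1370 [[493.0, -23.0, 90.0], [550.0, 28.0, 94.0], [612.0, 80.0, 99.0]] slope [-0.00112581  0.00152843]
tray_front [([494.0, 29.0, 39.0], 0.49)]
beaker_green []
vial_red [([490.0, 35.0, 91.0], 0.37)]
vial_white []
[467.78145718 259.87116856 225.32254491] 16.65 [ 0.21872783  0.22830976 -0.1229928 ]
```

View pics/scene2.png

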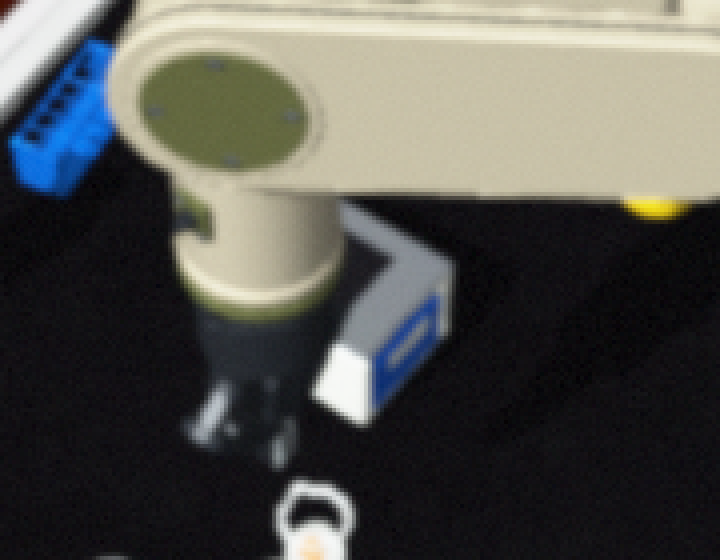

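View pics/top2.png

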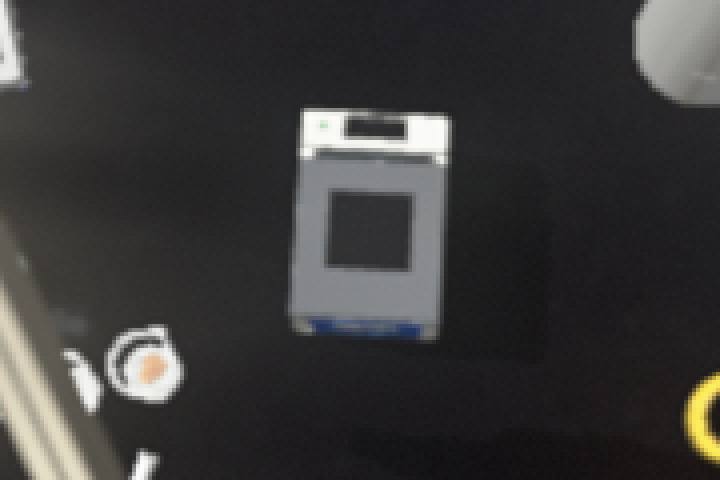

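The cover lies flat over the bay: the grey plate is at top-crop px (365, 240), level at 94 mm. The tray is flush at (365, 328). The arm is clear, so I hand in.

```bash
python3 -c "
from h import *
print(job.hand_in())"
```

```text
the job is handed in; nothing more can be done
None
```

The reader is ready to measure: the tray was pushed home to its stop first (about 12 N) and then the cover shut to its stop (about 14 N). The vials stood upright after the tray went in but were hidden once the cover closed. The arm is clear, and the job was handed in at about 17 s.

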